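# Find the spare eyepiece in the tub rack

## Task

One of the three identical lidded tubs in the sloping rack holds the spare microscope eyepiece: lift the lids to find it, never having two tubs open at once, and shut every tub it is not in. Take the eyepiece out and stand it gently on its wide end inside the white tray. Leave the other tubs' contents where they are and do not disturb the things standing behind on the bench.

Things in the scene. Friction and masses are not known exactly. Their poses are not given: they have to be found in the camera images.
- rack: Fixed aluminium rack, 326 mm wide, with 3 identical white tubs in a row along its y, 108 mm apart. Origin on the bench under the middle tub; x to the rack's back (away from the robot), z up, turned about z only. The tubs lean 30 degrees to the front: a tub's axis out of its mouth is (-0.5, 0, 0.866) here. A tub is 72 mm (up the slope) x 102 mm (y) x 62 mm deep outside, walls and floor 3 mm.
- tub0_floor (a point): Centre of the inner floor of the first (+y end) tub; at (-1.5, 108, 52.6) mm in the rack's frame. The inner floor is 66 mm (up the slope) x 96 mm (y), the rim 59 mm above it along the tub's axis.
- lid0 (a joint): Hinge of the first (+y end) tub's lid, rad: 0 shut (lid parallel to the 30 degree slope), 2.2 is the stop, lid just past upright. The stiff hinge holds the lid wherever it is left (about 1 N at the tab moves it).
- lid0_hinge (a point): Point on the hinge axis of the first (+y end) tub's lid, at its back, upper edge, middle of its width; the axis is along the rack's y, and the lid's front edge rises as it opens.
- lid0_tab (a point): Point on the pull tab of the first (+y end) tub's lid. The lid is a white plate 80 x 102 x 4 mm; the tab sticks out 35 mm in line from the middle of its front edge, 24 mm wide (along y), 8 mm thick. The point lies 102 mm from the hinge axis along the lid (13 mm from the tab's end), mid-thickness, 4 mm above the hinge axis square to the lid when shut.
- tub1_floor (a point): Centre of the inner floor of the middle tub; at (-1.5, 0, 52.6) mm in the rack's frame. The inner floor is 66 mm (up the slope) x 96 mm (y), the rim 59 mm above it along the tub's axis.
- lid1 (a joint): Hinge of the middle tub's lid, rad: 0 shut (lid parallel to the 30 degree slope), 2.2 is the stop, lid just past upright. The stiff hinge holds the lid wherever it is left (about 1 N at the tab moves it).
- lid1_hinge (a point): Point on the hinge axis of the middle tub's lid, at its back, upper edge, middle of its width; the axis is along the rack's y, and the lid's front edge rises as it opens.
- lid1_tab (a point): Point on the pull tab of the middle tub's lid. The lid is a white plate 80 x 102 x 4 mm; the tab sticks out 35 mm in line from the middle of its front edge, 24 mm wide (along y), 8 mm thick. The point lies 102 mm from the hinge axis along the lid (13 mm from the tab's end), mid-thickness, 4 mm above the hinge axis square to the lid when shut.
- tub2_floor (a point): Centre of the inner floor of the last (-y end) tub; at (-1.5, -108, 52.6) mm in the rack's frame. The inner floor is 66 mm (up the slope) x 96 mm (y), the rim 59 mm above it along the tub's axis.
- lid2 (a joint): Hinge of the last (-y end) tub's lid, rad: 0 shut (lid parallel to the 30 degree slope), 2.2 is the stop, lid just past upright. The stiff hinge holds the lid wherever it is left (about 1 N at the tab moves it).
- lid2_hinge (a point): Point on the hinge axis of the last (-y end) tub's lid, at its back, upper edge, middle of its width; the axis is along the rack's y, and the lid's front edge rises as it opens.
- lid2_tab (a point): Point on the pull tab of the last (-y end) tub's lid. The lid is a white plate 80 x 102 x 4 mm; the tab sticks out 35 mm in line from the middle of its front edge, 24 mm wide (along y), 8 mm thick. The point lies 102 mm from the hinge axis along the lid (13 mm from the tab's end), mid-thickness, 4 mm above the hinge axis square to the lid when shut.
- eyepiece: The sought part: black eyepiece, a stepped cylinder 50 mm tall: wide end 38 mm diameter from 0 to 22 mm, narrow barrel 28 mm diameter from 24 to 50 mm; about 100 g. Origin at the centre of the wide end's face, z towards the narrow end. Starts in one of the tubs, wide end on its floor, axis along the tub's axis, lying against the tub's lower (front) wall.
- lens_cap: Flat black round cap, 38 mm diameter, 12 mm high, lying on the floor of another tub. Origin at its underside's centre.
- lamp_block: Black rectangular block 38 x 44 x 18 mm with a steel contact, lying on the floor of the third tub. Origin at its underside's centre.
- tray: Shallow white tray, 150 x 150 mm, 14 mm high, walls 4 mm, floor 4 mm thick, fixed to the bench beside the rack. Origin at its underside's centre, z up.
- jar: Bystander: closed white plastic jar, 60 mm diameter, 100 mm tall. Origin at its underside's centre.
- beaker: Bystander: small glass beaker, 60 mm diameter, 75 mm tall. Origin at its underside's centre.
- dish: Bystander: clear shallow dish, 90 mm diameter, 16 mm high. Origin at its underside's centre.
Not all that is in view belongs to the job. Of the things that look like the tray, the smallest one is meant.

How it is judged:
On the way, in this order (a step that is already met when the one before it is completed fails the run):
1. the lid of the tub holding the eyepiece is lifted wide (over 60 degrees) with the eyepiece still in it (((value of joint lid0 above 1.05 rad and distance between eyepiece and tub0_floor below 0.05 m) or (value of joint lid1 above 1.05 rad and distance between eyepiece and tub1_floor below 0.05 m) or (value of joint lid2 above 1.05 rad and distance between eyepiece and tub2_floor below 0.05 m))), for 0.1 s.
2. the eyepiece is lifted clear out of the tubs (distance between eyepiece and tub0_floor above 0.09 m and distance between eyepiece and tub1_floor above 0.09 m and distance between eyepiece and tub2_floor above 0.09 m), for 0.1 s.
At the end, for the whole second after the job is handed in: Eyepiece at rest on its wide end on the tray floor (within 0.15 rad of upright, within 60 mm of the tray centre along each side); lids of the other two tubs shut (under 0.1 rad; the emptied tub may stay open); lens cap and block still in their tubs (moved under 60 mm) (x of eyepiece in the frame of tray between -0.06 and 0.06 m and y of eyepiece in the frame of tray between -0.06 and 0.06 m and z of eyepiece in the frame of tray below 0.012 m and angle between eyepiece's own z axis and vertical below 0.15 rad and linear speed of eyepiece below 0.02 m/s and distance of each of lens_cap, lamp_block from where it was at the start of the episode below 0.06 m and (value of joint lid0 below 0.1 rad or not (distance between any of lens_cap, lamp_block and tub0_floor below 0.05 m)) and (value of joint lid1 below 0.1 rad or not (distance between any of lens_cap, lamp_block and tub1_floor below 0.05 m)) and (value of joint lid2 below 0.1 rad or not (distance between any of lens_cap, lamp_block and tub2_floor below 0.05 m))); the robot touches nothing.
It fails at once if two lids open at once (both over 0.35 rad) (value of joint each of lid0, lid1 above 0.35 rad or value of joint each of lid0, lid2 above 0.35 rad or value of joint each of lid1, lid2 above 0.35 rad).
It fails at once if the eyepiece dropped or slammed down (over 0.6 m/s within 30 mm of the bench) (height (world z) of eyepiece below 0.03 m and linear speed of eyepiece above 0.6 m/s).
It fails at once if a bystander pushed more than 40 mm or tipped (distance of any of jar, beaker, dish from where it was at the start of the episode above 0.04 m or angle between any of jar, beaker, dish's own z axis and vertical above 0.4 rad).
It also fails if it takes over 72 s, if anything falls off the work surface, if the arm or the gripper's body presses on something with over 40 N, if the wrist force passes 120 N, or if a joint passes its speed limit or range.

## Robot

A 6-joint arm with a two-finger parallel gripper is mounted at the origin on the work surface. World frame = base frame: x ahead of the robot, y to its left, z up, the work surface at z = 0. Lengths are in m, angles in rad, forces in N, time in s.
With the tool pointing down it reaches from about 0.375 to 0.9 m from the base axis. Payload 3.1 kg.
Tool frame: the origin (TCP) lies at the very end of the fingers, on their centre line; the grasp point (between the pads) lies 19 mm behind it; z points along the fingers, y is the line along which they close (so a half turn about z gives the same grasp; the last joint's range is limited). The gripper opens to 87 mm and grips with 3 to 60 N. Pads are 19 mm wide; open, the fingers measure 117 mm over their backs; the gripper's body (75 mm by 190 mm) begins 51 mm behind the grasp point.
Start: joints at [1.04, 0.527, 1.433, -0, 1.181, -0.178], TCP at [0.215, 0.587, 0.223] pointing down, gripper open.
Joint ranges: [-3.08, 3.08], [-0.75, 2.2], [0.22, 2.44], [-1.43, 4.57], [0, 2.65], [-2.85, 2.85]. Speed limits (rad/s): [2.79, 2.79, 3.14, 3.14, 3.14, 3.14].

## Interface

Orientations are given as a unit quaternion [x, y, z, w].
In Python, from rig import status, viewer, robot gives the robot as it stands.
- The arm moves only by the tool arm_command, never from a script. Its arguments are lists of equal length, an entry for each row: "delta_rot": the turn, a rotation vector about the tool's x, y, z in degrees, a list of three; "delta_pos": the shift along the tool's x, y, z in m, a list of three; "gripper": the closure, from -1 (fully open) to 1 (shut). In form: {"delta_rot": [[rx, ry, rz], ...], "delta_pos": [[dx, dy, dz], ...], "gripper": [gripper, ...]}. A call has 1 to 12 rows; each row is the pose to reach, as a shift and turn from the pose commanded when the call began, along the tool's axes at that moment; what a row does not reach only later rows make up. A row lasts 1/12 s, in which the tool goes at most 41.7 mm and 7.16 degrees, less where a joint would pass 70% of its speed; a pose out of reach is approached as far as the arm can. A call with a gripper value outside its range is refused whole. The fingers move at their own pace and stop on an object; "grip_force" is the grip in N (left out, the last holds). Time passes only in rows, so rows that repeat a pose let the fingers close. It gives the time, the measured TCP pose, the force, the opening and the grip force at its end, in the units of the state.
- status.get_obs(): the state, without advancing time (a new reading comes with each control period).
- viewer.camera(name): name is "scene" or "top" or "wrist"; returns a dict with "pixels" (400x640x3 uint8, blue, green, red), "fx", "fy", "cx", "cy" (pixels), "pose" (4x4, takes a point from camera to world coordinates); the wrist camera has in their place "mount" (4x4, takes a point from camera to tool coordinates, whose origin is the TCP and whose axes are the flange's). Camera axes: x right, y down, z forward; pixel columns grow to the right and rows downward; lengths in m; the calibration is good to about 2 mm. A picture is of the moment at which its call begins: read the wrist's pose just before it. There is no depth.
- robot.hand_in(): hands the job in; it is judged then, once.
The state is a dict: "time": time; "q": joint angles; "joint_velocities": joint speeds; "joint_torque": joint torques, N m; "position": TCP position; "tool_rot": TCP orientation; "ft_force": force on the tool from outside, world axes, zero at the start; "moment": the same for the moment, N m; "grip_width": finger opening in m; "grip_force": force on a finger pad.
Only numpy, scipy, OpenCV 4.12 (cv2) and the standard library are available. Lean on these libraries where they do the work, as an engineer would, in place of code of your own. Each camera call takes 0.05 s, during which the arm holds its last target. There are 200 camera calls.

## Working session

There is one attempt and no reset: what is moved stays moved. The work goes in short steps, Python scripts to look and compute and a tool call to move; the robot and the scene stay as the last step left them, time stands still between calls to the robot, and variables do not carry over. Pictures are saved under pics/ and viewed, at most 10 in all, crops included, and the job is handed in when it is done.

Besides the shell and the picture viewer there is one more tool, called after "Call:" as a command line: name --argument value ..., lists and objects as JSON in quotes. arm_command: Moves the arm, as the interface text tells. Its arguments: {"type":"object","properties":{"delta_rot":{"type":"array","items":{"type":"array","items":{"type":"number"}}},"delta_pos":{"type":"array","items":{"type":"array","items":{"type":"number"}}},"gripper":{"type":"array","items":{"type":"number"}},"grip_force":{"type":"number"}},"required":["delta_rot","delta_pos","gripper"]}

```bash
ls; mkdir -p pics
python3 - <<'E'
from rig import status, viewer
import cv2,numpy as np
o=status.get_obs();print({k:np.round(v,3).tolist() for k,v in o.items()})
for n in("scene","top"):
    c=viewer.camera(n);cv2.imwrite(f"pics/{n}0.png",c["pixels"]);print(n,c["fx"],c["fy"],c["cx"],c["cy"],np.round(c["pose"],4).tolist())
    np.save(n+"_pose.npy",c["pose"])
c=viewer.camera("wrist");print(c["fx"],c["cx"],c["cy"],np.round(c["mount"],4).tolist());cv2.imwrite("pics/w0.png",c["pixels"])
E
```

```text
pics
{'time': 0.0, 'q': [1.041, 0.528, 1.434, 0.0, 1.181, -0.178], 'joint_velocities': [-0.001, -0.0, -0.001, 0.001, 0.001, 0.001], 'joint_torque': [-0.001, -44.003, -17.659, 0.063, 0.058, -0.0], 'position': [0.215, 0.586, 0.222], 'tool_rot': [0.175, 0.985, -0.001, -0.0], 'ft_force': [-0.365, -0.139, 0.046], 'moment': [0.013, -0.055, -0.009], 'grip_force': 0.0, 'grip_width': 0.087}
scene 372.6499134538102 372.6499134538102 318.5308820422904 195.95857010013728 [[0.6362, 0.4524, -0.6249, 1.0631], [0.7714, -0.3831, 0.5081, -0.4784], [-0.0095, -0.8054, -0.5927, 0.6284], [0.0, 0.0, 0.0, 1.0]]
top 444.3976760550493 444.3976760550493 318.85160896865005 203.5976590161295 [[0.0024, -0.9856, 0.1688, 0.3519], [-1.0, -0.0029, -0.0024, -0.0076], [0.0029, -0.1688, -0.9856, 1.0601], [0.0, 0.0, 0.0, 1.0]]
313.86372915060485 314.28439822422996 200.6300979716257 [[-0.0005, -0.9674, -0.2534, 0.069], [1.0, -0.0004, -0.0006, -0.0006], [0.0005, -0.2534, 0.9674, -0.1605], [0.0, 0.0, 0.0, 1.0]]
```

View pics/scene0.png

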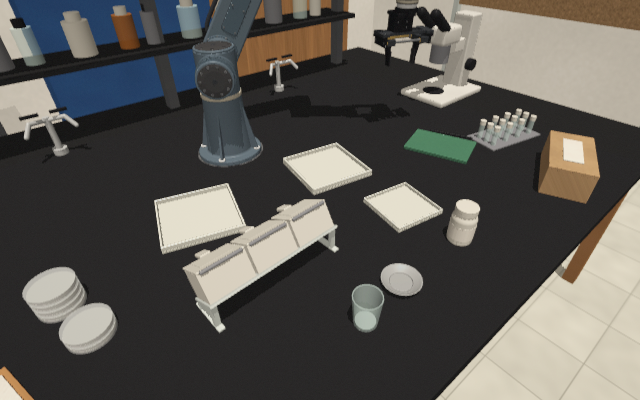

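View pics/top0.png

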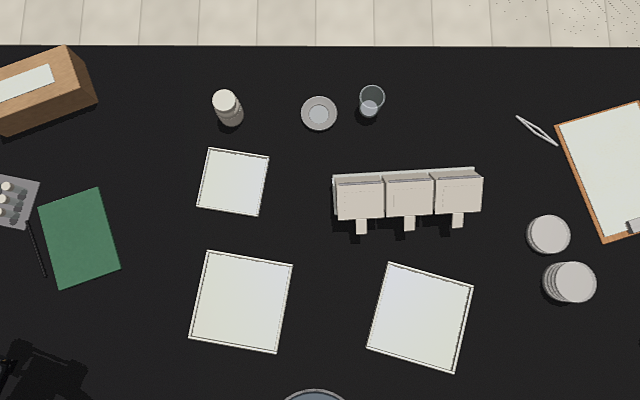

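Run:
```python
import cv2,numpy as np
a=cv2.imread("pics/top0.png")[160:244,325:493];b=cv2.imread("pics/scene0.png")[195:330,180:345]
a=cv2.resize(a,None,fx=4,fy=4,interpolation=cv2.INTER_CUBIC)[:320];b=cv2.resize(b,None,fx=2,fy=2,interpolation=cv2.INTER_CUBIC)
im=np.zeros((600,672,3),np.uint8);im[:320,:]=a;im[325:595,:330]=b
im=(255*(im/255.)**1.6).astype(np.uint8)
cv2.imwrite("pics/crop1.png",im)
t=cv2.imread("pics/top0.png");m=(t.min(2)>120).astype(np.uint8)
n,l,s,c=cv2.connectedComponentsWithStats(m)
for i in range(1,n):
    if 1500<s[i,4]<12000: print(s[i],c[i].round(1),cv2.boxPoints(cv2.minAreaRect(np.argwhere(l==i)[:,::-1].astype(np.float32))).round(1).tolist())
```

```text
[ 559  102   81  135 7331] [608.8 164.4] [[558.4000244140625, 125.0], [636.9000244140625, 101.19999694824219], [673.0999755859375, 220.5], [594.5, 244.3000030517578]]
[ 196  147   73   69 3708] [232.3 181.8] [[195.39999389648438, 205.6999969482422], [205.39999389648438, 145.39999389648438], [268.70001220703125, 155.89999389648438], [258.6000061035156, 216.3000030517578]]
[ 332  167  152   67 6877] [407.4 194.8] [[331.5, 174.3000030517578], [482.29998779296875, 165.5], [485.8999938964844, 225.89999389648438], [335.0, 234.8000030517578]]
[ 188  250  105  104 7902] [240.8 301.4] [[187.3000030517578, 337.6000061035156], [203.60000610351562, 247.89999389648438], [292.3999938964844, 264.1000061035156], [276.1000061035156, 353.79998779296875]]
[ 366  261  108  113 7919] [419.6 317.3] [[364.79998779296875, 350.70001220703125], [388.1000061035156, 260.70001220703125], [477.1000061035156, 283.70001220703125], [453.79998779296875, 373.70001220703125]]
[ 545  261   52   42 1603] [571.6 281.5] [[545.0, 261.0], [596.0, 261.0], [596.0, 302.0], [545.0, 302.0]]
```

View pics/crop1.png

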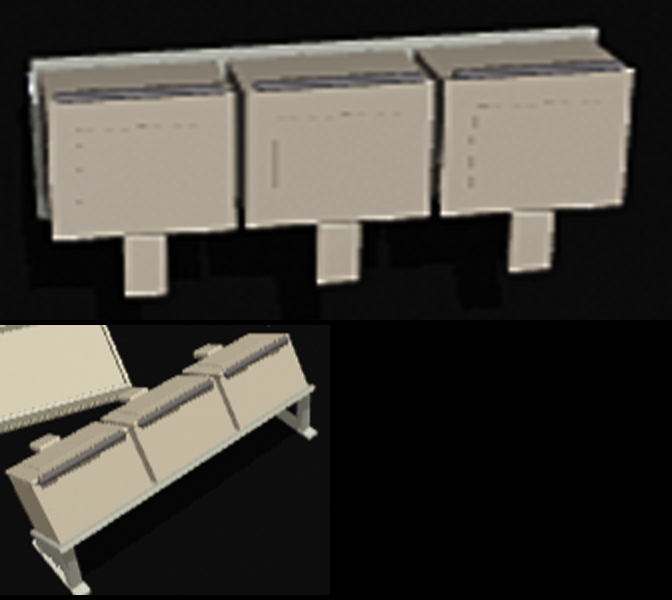

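```bash
cat > h.py <<'E'
import numpy as np
from scipy.spatial.transform import Rotation as R
K={"top":(444.398,318.852,203.598),"scene":(372.65,318.531,195.959)}
P={n:np.load(f"{n}_pose.npy") for n in K}
def proj(n,p,T=None,k=None):
    T=P[n] if T is None else T; f,cx,cy=K[n] if k is None else k
    c=(np.atleast_2d(p)-T[:3,3])@T[:3,:3]
    return c[:,:2]/c[:,2:]*f+[cx,cy]
def ray(n,uv,z):
    T=P[n];f,cx,cy=K[n];d=T[:3,:3]@[(uv[0]-cx)/f,(uv[1]-cy)/f,1];return T[:3,3]+d*(z-T[2,3])/d[2]
A=np.array([-.5,0,.866]);U=np.array([.866,0,.5]);Y=np.array([0,1,0])
def rackpt(r,i,s,y,h):
    "s up slope, h along axis from rim centre of tub i, metres, world"
    p=np.array([-.0015,.108*(1-i),.0526])+(.059+h)*A+s*U+y*Y
    return R.from_euler('z',r[2]).apply(p)+[r[0],r[1],0]
E
cat > fit.py <<'E'
from h import *
from scipy.optimize import least_squares
top={0:[(124,297),(167,294),(52,240),(240,229)],1:[(317,284),(360,280),(245,228),(433,215)],2:[(508,272),(552,269),(440,216),(625,205)]}
# hinge rod lines mid points (top), scene
ht=[(138,94),(339,84),(537,72)]
hs=[(256,357),(175,405),(83,456)]
T=lambda p:np.array(p)/4.+[324.6,159.6]; S=lambda p:(np.array(p)-[0,325])/2.+[179.75,194.75]
tab2=[(31,440),(48,435)]
def res(q,full=False):
    r=q[:3];s,h=q[3:]; out=[]
    for i in range(3):
        for (ds,y,dh),uv in zip([(-.115,.012,.008),(-.115,-.012,.008),(-.08,.051,.004),(-.08,-.051,.004)],top[i]):
            out.append(proj("top",rackpt(r,i,s+ds,y,h+dh))[0]-T(uv))
        out.append((proj("top",rackpt(r,i,s,0,h))[0]-T(ht[i]))*[0,1])
        out.append((proj("scene",rackpt(r,i,s,0,h))[0]-S(hs[i])))
    return np.array(out).ravel()
f=least_squares(res,[.5,-.17,-.05,.038,0],loss="soft_l1");print(f.x.round(4),f.cost);print(f.fun.reshape(-1,2).round(1).tolist())
np.save("rack.npy",f.x)
for i in range(3):
    print("hinge",rackpt(f.x,i,f.x[3],0,f.x[4]).round(4),"tab",rackpt(f.x,i,f.x[3]-.102,0,f.x[4]+.004).round(4),"floor",rackpt(f.x,i,0,0,-.059).round(4))
c=np.array([(195.4,205.7),(205.4,145.4),(268.7,155.9),(258.6,216.3)])
w=np.array([ray("top",u,.014) for u in c]);print(w.round(4),w.mean(0),np.linalg.norm(w-np.roll(w,1,0),axis=1))
print("tray from scene (403,206)",ray("scene",(403,206),.01))
for n,(u,v) in {"jar":(461,243),"beaker":(366,327),"dish":(402,290)}.items(): print(n,ray("scene",(u,v),0).round(3))
E
python3 fit.py
```

```text
[ 0.0578 -0.238   0.0641  0.4762 -0.2522] 2.2508355534242392
[[0.1, -0.2], [0.1, -0.1], [-0.0, -0.0], [-1.0, -0.1], [0.0, 0.0], [0.1, -0.0], [0.1, 0.1], [0.1, 0.5], [0.4, -0.0], [-0.7, 0.5], [0.0, -0.4], [0.6, -0.8], [0.5, 0.2], [0.2, 0.3], [0.2, 0.0], [-0.3, 0.0], [0.0, -0.4], [-0.3, 0.9]]
hinge [ 0.5573 -0.0977  0.1234] tab [ 0.4672 -0.1035  0.0758] floor [ 0.0494 -0.1303  0.0526]
hinge [ 0.5642 -0.2055  0.1234] tab [ 0.4741 -0.2113  0.0758] floor [ 0.0563 -0.2381  0.0526]
hinge [ 0.5712 -0.3133  0.1234] tab [ 0.481  -0.3191  0.0758] floor [ 0.0632 -0.3459  0.0526]
[[0.5251 0.2842 0.014 ]
 [0.6744 0.2672 0.014 ]
 [0.6484 0.1121 0.014 ]
 [0.5    0.1329 0.014 ]] [0.58698775 0.19910557 0.014     ] [0.15335259 0.15025185 0.15721413 0.14983247]
tray from scene (403,206) [0.59317869 0.19614093 0.01      ]
jar [0.771 0.201 0.   ]
beaker [ 0.787 -0.141  0.   ]
dish [ 0.773 -0.018  0.   ]
```

```bash
sed -i 's/r=q\[:3\];s,h=q\[3:\]/r=q[:3];s,h=.038,0/; s/\.038,0\],loss/.038,0],loss/' fit.py; sed -i 's/f.x\[3\]/.038/g; s/f.x\[4\]/0/g' fit.py; python3 fit.py | grep -v '^ \|jar\|beak\|dish'
cat >> h.py <<'E'
try: rk=np.load("rack.npy")
except Exception: rk=None
def Rt(tilt=0,yaw=None):
    "tool vertical down, x toward robot, y along rack y; tilt deg leans z to +x"
    Rz=R.from_euler('z',rk[2] if yaw is None else yaw)
    return Rz*R.from_matrix(np.array([[-1,0,0],[0,1,0],[0,0,-1.]]).T)*R.from_euler('y',-tilt,degrees=True)
def delta(p,Rn,o=None):
    from rig import status
    o=o or status.get_obs(); R0=R.from_quat(o["tool_rot"])
    return R0.inv().apply(np.array(p)-o["position"]).round(4).tolist(),(R0.inv()*Rn).as_rotvec(degrees=True).round(1).tolist()
def tab(i,th):
    "tab point world for lid angle"
    d=-np.cos(th)*U+np.sin(th)*A; n=np.sin(th)*U+np.cos(th)*A
    h=rackpt(rk,i,.038,0,0)
    return h+R.from_euler('z',rk[2]).apply(.102*d+.004*n)
E
python3 - <<'E'
from h import *
print(Rt(30).as_matrix().round(2))
print(delta(tab(0,0)+[0,0,.08],Rt()))
print(delta(tab(0,0)+[0,0,-.010],Rt()))
b=tab(0,0)
for th in np.arange(0,2.01,.2): print(round(th,1),Rt().inv().apply(tab(0,th)-b).round(4))
E
```

```text
[ 0.5624 -0.2057  0.0644  0.038   0.    ] 2.334384998462246
[[0.2, -0.1], [0.1, -0.0], [0.0, 0.0], [-1.0, -0.1], [0.0, 0.1], [0.0, 0.2], [0.1, 0.1], [0.1, 0.5], [0.4, 0.0], [-0.7, 0.5], [0.0, -0.4], [0.6, -0.5], [0.4, 0.2], [0.1, 0.3], [0.2, 0.1], [-0.3, 0.0], [0.0, -0.4], [-0.2, 1.2]]
hinge [ 0.5573 -0.0978  0.1227] tab [ 0.4672 -0.1036  0.0752] floor [ 0.5539 -0.098   0.0526]
hinge [ 0.5643 -0.2056  0.1227] tab [ 0.4741 -0.2114  0.0752] floor [ 0.5609 -0.2058  0.0526]
hinge [ 0.5712 -0.3134  0.1227] tab [ 0.4811 -0.3192  0.0752] floor [ 0.5678 -0.3136  0.0526]
[[0.5251 0.2842 0.014 ]
tray from scene (403,206) [0.59317869 0.19614093 0.01      ]
[[-0.86 -0.06  0.5 ]
 [-0.06  1.    0.03]
 [-0.5   0.   -0.87]]
([-0.4744, -0.5607, 0.0674], [-0.1, -0.0, -23.8])
([-0.4744, -0.5605, 0.1574], [-0.1, -0.0, -23.8])
0.0 [0. 0. 0.]
0.2 [ 0.0076 -0.     -0.0189]
0.4 [ 0.0114  0.     -0.0389]
0.6 [ 0.0111 -0.     -0.0593]
0.8 [ 0.0067  0.     -0.0792]
1.0 [-0.0015  0.     -0.0979]
1.2 [-0.0133  0.     -0.1145]
1.4 [-0.0281 -0.     -0.1285]
1.6 [-0.0455  0.     -0.1392]
1.8 [-0.0646  0.     -0.1463]
2.0 [-0.0847  0.     -0.1495]
```

Call:
arm_command --delta_rot '[[0, 0, -23.8], [0, 0, -23.8], [0, 0, -23.8], [0, 0, -23.8], [0, 0, -23.8], [0, 0, -23.8], [0, 0, -23.8], [0, 0, -23.8], [0, 0, -23.8], [0, 0, -23.8], [0, 0, -23.8], [0, 0, -23.8]]' --delta_pos '[[-0.474, -0.561, 0.067], [-0.474, -0.561, 0.067], [-0.474, -0.561, 0.067], [-0.474, -0.561, 0.067], [-0.474, -0.561, 0.067], [-0.474, -0.561, 0.067], [-0.474, -0.561, 0.067], [-0.474, -0.561, 0.067], [-0.474, -0.561, 0.067], [-0.474, -0.561, 0.067], [-0.474, -0.561, 0.067], [-0.474, -0.561, 0.067]]' --gripper '[0, 0, 0, 0, 0, 0, 0, 0, 0, 0, 0, 0]' --grip_force 10

```text
time: 1.15
position: [0.3855, 0.119, 0.1773]
tool_rot: [-0.032, 0.999, 0.0, 0.0]
ft_force: [1.2, 0.4, 0.0]
grip_width: 0.0432
grip_force: 0.0
```

Run:
```python
from h import *
print(delta(tab(0,0)+[0,0,.08],Rt()))
```

```text
([-0.0673, -0.2274, 0.0221], [0.0, 0.0, -0.0])
```

Call:
arm_command --delta_rot '[[0, 0, 0], [0, 0, 0], [0, 0, 0], [0, 0, 0], [0, 0, 0], [0, 0, 0], [0, 0, 0], [0, 0, 0]]' --delta_pos '[[-0.067, -0.227, 0.022], [-0.067, -0.227, 0.022], [-0.067, -0.227, 0.022], [-0.067, -0.227, 0.022], [-0.067, -0.227, 0.022], [-0.067, -0.227, 0.022], [-0.067, -0.227, 0.022], [-0.067, -0.227, 0.022]]' --gripper '[0, 0, 0, 0, 0, 0, 0, 0]'

```text
time: 1.82
position: [0.4669, -0.103, 0.1549]
tool_rot: [-0.03, 1.0, 0.0, -0.0]
ft_force: [-1.0, 1.0, -0.0]
grip_width: 0.0436
grip_force: 0.0
```

```bash
cat >> h.py <<'E'
def wshot(name):
    from rig import status,viewer
    import cv2
    o=status.get_obs();c=viewer.camera("wrist");cv2.imwrite(f"pics/{name}.png",c["pixels"])
    T=np.eye(4);T[:3,:3]=R.from_quat(o["tool_rot"]).as_matrix();T[:3,3]=o["position"];T=T@np.array(c["mount"])
    np.save(f"{name}.npy",T);return c["pixels"],T
WK=(313.864,314.284,200.63)
E
python3 - <<'E'
from h import *
import cv2
print(delta(tab(0,0)+[0,0,-.01],Rt()))
im,T=wshot("w1")
for i in range(3):
    for s,y,h in [(-.115,.012,.008),(-.115,-.012,.008),(-.08,.051,.004),(-.08,-.051,.004),(0,.051,0),(0,-.051,0)]:
        u=proj(0,rackpt(rk,i,.038+s,y,h),T,WK)[0]
        if abs(u).max()<900: cv2.drawMarker(im,tuple(int(round(v)) for v in u),(0,0,255),0,8,1)
cv2.imwrite("pics/w1m.png",im)
E
```

```text
([-0.0003, -0.0007, 0.0898], [0.0, -0.0, -0.2])
```

View pics/w1m.png

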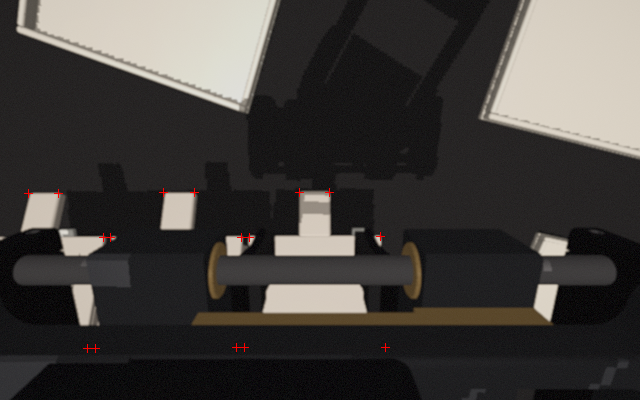

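Call:
arm_command --delta_rot '[[0, 0, 0], [0, 0, 0], [0, 0, 0], [0, 0, 0], [0, 0, 0], [0, 0, 0], [0, 0, 0], [0, 0, 0], [0, 0, 0]]' --delta_pos '[[0, 0, 0.04], [0, 0, 0.075], [0, 0, 0.09], [0, 0, 0.09], [0, 0, 0.09], [0, 0, 0.09], [0, 0, 0.09], [0, 0, 0.09], [0, 0, 0.09]]' --gripper '[0, 0, 0, 0, 0.7, 0.7, 0.7, 0.7, 0.7]' --grip_force 10

```text
time: 2.62
position: [0.4676, -0.1027, 0.0666]
tool_rot: [-0.032, 0.999, -0.002, 0.001]
ft_force: [-0.8, -4.8, 0.3]
grip_width: 0.0238
grip_force: 10.0
```

```bash
cat >> h.py <<'E'
def arc(i,ths,tilts,o=None):
    "rows following the lid, TCP 10 mm beyond tab"
    from rig import status
    o=o or status.get_obs()
    pr=[];rr=[]
    for th,t in zip(ths,tilts):
        Rn=Rt(t);p,r=delta(tab(i,th)+.01*Rn.as_matrix()[:,2],Rn,o);pr.append(np.round(p,3).tolist());rr.append(np.round(r,1).tolist())
    print(rr);print(pr)
E
python3 - <<'E'
from h import *
arc(0,np.linspace(.16,1.9,12),np.linspace(2.5,30,12))
E
```

```text
[[-0.2, -2.3, 0.0], [-0.2, -4.8, 0.0], [-0.2, -7.3, 0.0], [-0.2, -9.8, 0.0], [-0.2, -12.3, 0.0], [-0.2, -14.8, 0.1], [-0.2, -17.3, 0.1], [-0.2, -19.8, 0.1], [-0.2, -22.3, 0.1], [-0.2, -24.8, 0.1], [-0.2, -27.3, 0.1], [-0.2, -29.8, 0.1]]
[[0.006, -0.001, -0.014], [0.01, -0.001, -0.029], [0.011, -0.001, -0.045], [0.009, -0.001, -0.062], [0.005, -0.001, -0.077], [-0.002, -0.001, -0.092], [-0.01, -0.001, -0.106], [-0.021, -0.001, -0.119], [-0.034, -0.001, -0.129], [-0.048, -0.001, -0.138], [-0.063, -0.001, -0.144], [-0.08, -0.001, -0.148]]
```

Call:
arm_command --delta_rot '[[0, -2.3, 0], [0, -4.8, 0], [0, -7.3, 0], [0, -9.8, 0], [0, -12.3, 0], [0, -14.8, 0], [0, -17.3, 0], [0, -19.8, 0], [0, -22.3, 0], [0, -24.8, 0], [0, -27.3, 0], [0, -29.8, 0]]' --delta_pos '[[0.006, 0, -0.014], [0.01, 0, -0.029], [0.011, 0, -0.045], [0.009, 0, -0.062], [0.005, 0, -0.077], [-0.002, 0, -0.092], [-0.01, 0, -0.106], [-0.021, 0, -0.119], [-0.034, 0, -0.129], [-0.048, 0, -0.138], [-0.063, 0, -0.144], [-0.08, 0, -0.148]]' --gripper '[0.7, 0.7, 0.7, 0.7, 0.7, 0.7, 0.7, 0.7, 0.7, 0.7, 0.7, 0.7]'

```text
time: 3.62
position: [0.5477, -0.0977, 0.2162]
tool_rot: [-0.031, 0.965, 0.006, 0.26]
ft_force: [-1.7, -2.6, 0.5]
grip_width: 0.0241
grip_force: 10.0
```

Run:
```python
from h import *
from rig import viewer
import cv2
im,T=wshot("w2");t=viewer.camera("top")["pixels"]
o=np.vstack([im[:,:],])
cv2.imwrite("pics/v2.png",np.hstack([cv2.resize(im,(480,300)),cv2.resize(t[120:260,300:500],(320,224))[:224] if 0 else np.vstack([cv2.resize(t[120:260,300:500],(320,224)),np.zeros((76,320,3),np.uint8)])]))
for i in range(1): print(delta(rackpt(rk,0,-.02,0,.07),Rt(30)))
```

```text
([0.0974, -0.0006, 0.015], [-0.2, 0.2, -0.0])
```

View pics/v2.png

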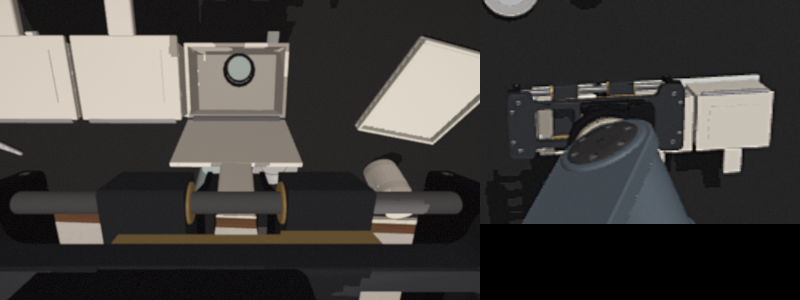

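Run:
```python
from h import *
import cv2
im=cv2.imread("pics/w2.png");T=np.load("w2.npy")
m=(im[60:155,245:385].max(2)<60).astype(np.uint8)
n,l,s,c=cv2.connectedComponentsWithStats(m)
for i in range(1,n):
    if s[i,4]>50: print(s[i]+[245,60,0,0,0],c[i]+[245,60])
for h in(-.059,-.047,-.009):
    for ss in(-.014,): print(h,proj(0,np.array([rackpt(rk,0,ss+a,b,h) for a,b in((0,0),(0,.014),(0,-.014),(0,.019),(0,-.019),(.014,0),(-.014,0),(.019,0),(-.019,0))]),T,WK).round(1).tolist())
cv2.imwrite("pics/c2.png",cv2.resize(im[50:165,240:390],None,fx=4,fy=4,interpolation=cv2.INTER_CUBIC))
```

```text
[298  71  41  45 499] [318.01603206  95.05210421]
[381 102   4  53 111] [383.28828829 133.71171171]
-0.059 [[315.2, 95.3], [330.3, 95.3], [300.0, 95.3], [335.7, 95.3], [294.6, 95.3], [315.2, 111.0], [315.2, 79.2], [315.2, 116.6], [315.2, 73.3]]
-0.047 [[315.1, 94.4], [330.9, 94.4], [299.4, 94.4], [336.6, 94.4], [293.7, 94.4], [315.1, 110.8], [315.2, 77.5], [315.1, 116.5], [315.2, 71.4]]
-0.009 [[315.0, 90.9], [333.2, 90.9], [296.8, 90.9], [339.7, 90.9], [290.4, 90.9], [315.0, 109.8], [315.0, 71.4], [315.0, 116.4], [315.0, 64.3]]
```

View pics/c2.png

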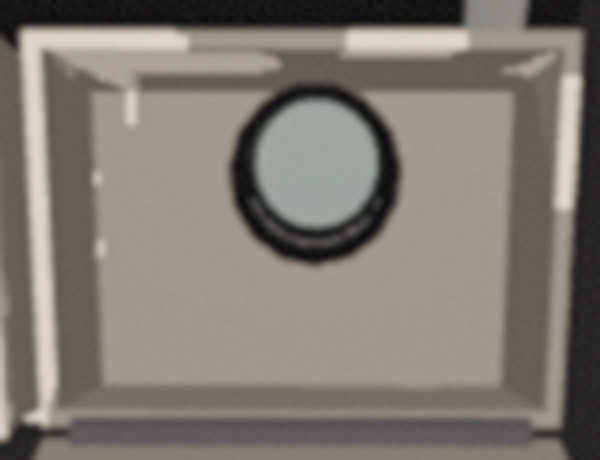

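Call:
arm_command --delta_rot '[[0, 0, 0], [0, 0, 0], [0, 0, 0], [0, 0, 0], [0, 0, 0], [0, 0, 0], [0, 0, 0], [0, 0, 0], [0, 0, 0]]' --delta_pos '[[0, 0, 0], [0, 0, 0], [0, 0, 0], [0, 0, 0], [0.03, 0, 0], [0.065, 0, 0], [0.097, 0, 0.01], [0.097, 0, 0.015], [0.097, 0, 0.015]]' --gripper '[0, 0, 0, 0, 0, 0, 0, 0, 0]'

```text
time: 4.47
position: [0.4879, -0.0904, 0.1801]
tool_rot: [-0.023, 0.973, 0.001, 0.23]
ft_force: [0.2, -0.2, 0.1]
grip_width: 0.0435
grip_force: 0.0
```

Run:
```python
from h import *
import cv2
im,T=wshot("w3")
g=lambda p:proj(0,p,T,WK).round(1).tolist()
for h in(-.059,-.047,-.009): print(h,g(np.array([rackpt(rk,0,-.014+a,b,h) for a,b in((0,0),(0,.014),(0,.019),(.014,0),(-.014,0))])))
print("rim",g(np.array([rackpt(rk,0,a,b,0) for a,b in((-.033,.048),(-.033,-.048),(.033,.048),(.033,-.048))])))
cv2.imwrite("pics/c3.png",im)
```

```text
-0.059 [[305.3, 178.8], [319.5, 178.7], [324.5, 178.6], [305.5, 192.8], [305.0, 164.6]]
-0.047 [[304.7, 180.4], [319.4, 180.3], [324.7, 180.2], [305.0, 195.0], [304.4, 165.7]]
-0.009 [[302.5, 186.5], [319.4, 186.3], [325.4, 186.2], [302.9, 203.0], [302.2, 169.6]]
rim [[362.3, 163.7], [241.0, 165.1], [360.9, 243.6], [245.6, 244.4]]
```

View pics/c3.png

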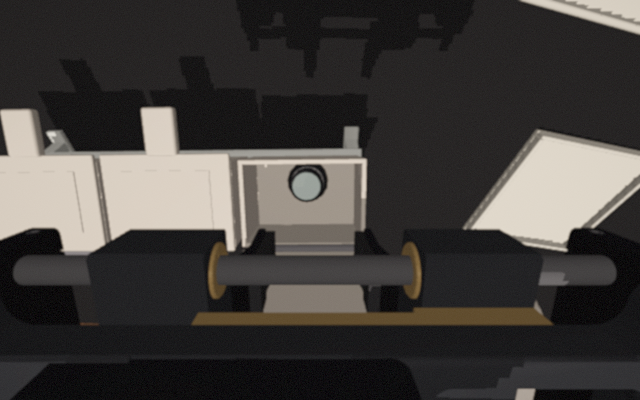

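Run:
```python
from h import *
from rig import status
o=status.get_obs();print(o["q"].round(3) if hasattr(o["q"],"round") else o["q"],o["position"],o["tool_rot"],np.round(o["joint_velocities"],2))
print(delta(rackpt(rk,0,-.02,0,.07),Rt(30)))
import cv2
im=cv2.imread("pics/w3.png")[150:215,270:345];T=np.load("w3.npy")
m=(im.max(2)<70).astype(np.uint8);n,l,s,c=cv2.connectedComponentsWithStats(m)
for i in range(1,n):
    if s[i,4]>40: print(s[i]+[270,150,0,0,0])
g=cv2.inRange(im,(140,0,0),(255,255,150));
hsv=im.astype(int);mask=((hsv[:,:,0]>hsv[:,:,2]+3)&(hsv[:,:,1]>110)).astype(np.uint8);n,l,s,c=cv2.connectedComponentsWithStats(mask);print(s+[270,150,0,0,0],(c+[270,150]).round(1))
im=cv2.imread("pics/w2.png")[60:155,245:385].astype(int);mask=((im[:,:,0]>im[:,:,2]+3)&(im[:,:,1]>110)).astype(np.uint8);n,l,s,c=cv2.connectedComponentsWithStats(mask);k=s[1:,4].argmax()+1;print(s[k],c[k]+[245,60])
```

```text
[-0.572  0.33   2.135  0.752  0.38  -2.854] [ 0.48885768 -0.09096853  0.18077811] [-2.28956303e-02  9.72747090e-01  6.60495730e-04  2.30734592e-01] [-0.   -0.01 -0.03 -0.    0.    0.  ]
([0.0272, -0.0113, 0.0161], [-1.0, -3.3, -0.7])
[288 165  39  34 422]
[[ 270  150   75   65 4875]] [[307. 182.]]Traceback (most recent call last):
  File "<stdin>", line 12, in <module>
ValueError: attempt to get argmax of an empty sequence
```

Run:
```python
from h import *
from rig import status
o=status.get_obs()
P1=[]
for k in range(1,13):
    f=min(k/4,1); y=max(0,k-4)*7
    # world: rotate tool about its own z by +y
    Rn=Rt(26.6*(1-f))*R.from_euler('z',y,degrees=True)
    p=np.array(o["position"])*(1-f)+np.array([.43,-.095,.24])*f
    P1.append(delta(p,Rn,o))
print([np.round(r,1).tolist() for _,r in P1]);print([np.round(p,3).tolist() for p,_ in P1])
```

```text
[[-0.9, 6.7, -0.8], [-0.9, 13.4, -0.9], [-0.8, 20.0, -0.9], [-0.8, 26.7, -1.0], [0.8, 26.7, 5.9], [2.5, 26.6, 12.8], [4.1, 26.5, 19.6], [5.7, 26.3, 26.5], [7.4, 26.0, 33.4], [9.0, 25.7, 40.3], [10.7, 25.3, 47.1], [12.3, 24.8, 54.0]]
[[0.006, -0.0, -0.02], [0.013, -0.001, -0.04], [0.02, -0.002, -0.06], [0.026, -0.002, -0.079], [0.026, -0.002, -0.079], [0.026, -0.002, -0.079], [0.026, -0.002, -0.079], [0.026, -0.002, -0.079], [0.026, -0.002, -0.079], [0.026, -0.002, -0.079], [0.026, -0.002, -0.079], [0.026, -0.002, -0.079]]
```

Call:
arm_command --delta_rot '[[-0.9, 6.7, -0.8], [-0.9, 13.4, -0.9], [-0.8, 20.0, -0.9], [-0.8, 26.7, -1.0], [0.8, 26.7, 5.9], [2.5, 26.6, 12.8], [4.1, 26.5, 19.6], [5.7, 26.3, 26.5], [7.4, 26.0, 33.4], [9.0, 25.7, 40.3], [10.7, 25.3, 47.1], [12.3, 24.8, 54.0]]' --delta_pos '[[0.006, 0, -0.02], [0.013, -0.001, -0.04], [0.02, -0.002, -0.06], [0.026, -0.002, -0.079], [0.026, -0.002, -0.079], [0.026, -0.002, -0.079], [0.026, -0.002, -0.079], [0.026, -0.002, -0.079], [0.026, -0.002, -0.079], [0.026, -0.002, -0.079], [0.026, -0.002, -0.079], [0.026, -0.002, -0.079]]' --gripper '[0, 0, 0, 0, 0, 0, 0, 0, 0, 0, 0, 0]'

```text
time: 5.52
position: [0.4311, -0.0952, 0.2404]
tool_rot: [0.439, 0.898, 0.0, 0.001]
ft_force: [-0.1, 0.2, 0.1]
grip_width: 0.0435
grip_force: 0.0
```

Run:
```python
from h import *
from rig import status
o=status.get_obs();print(np.round(o["q"],2))
Rn=Rt(0)*R.from_euler('z',180,degrees=True)
print(delta([.43,-.095,.24],Rn,o))
```

```text
[-0.47  0.25  1.85  0.    1.03 -1.13]
([0.0008, -0.0008, 0.0004], [0.2, -0.0, 124.2])
```

Call:
arm_command --delta_rot '[[0, 0, 7], [0, 0, 14], [0, 0, 21], [0, 0, 28], [0, 0, 35], [0, 0, 42], [0, 0, 49], [0, 0, 56], [0, 0, 63], [0, 0, 70], [0, 0, 77], [0, 0, 84]]' --delta_pos '[[0, 0, 0], [0, 0, 0], [0, 0, 0], [0, 0, 0], [0, 0, 0], [0, 0, 0], [0, 0, 0], [0, 0, 0], [0, 0, 0], [0, 0, 0], [0, 0, 0], [0, 0, 0]]' --gripper '[0, 0, 0, 0, 0, 0, 0, 0, 0, 0, 0, 0]'

```text
time: 6.52
position: [0.4311, -0.0952, 0.2405]
tool_rot: [0.927, 0.374, 0.001, 0.001]
ft_force: [0.4, -0.3, 0.2]
grip_width: 0.0435
grip_force: 0.0
```

Call:
arm_command --delta_rot '[[0, 0, 7], [0, 0, 14], [0, 0, 21], [0, 0, 28], [0, 0, 35], [0, 0, 40], [0, 0, 40]]' --delta_pos '[[0, 0, 0], [0, 0, 0], [0, 0, 0], [0, 0, 0], [0, 0, 0], [0, 0, 0], [0, 0, 0]]' --gripper '[0, 0, 0, 0, 0, 0, 0]'

```text
time: 7.1
position: [0.431, -0.0952, 0.2404]
tool_rot: [0.999, 0.037, 0.001, 0.0]
ft_force: [-0.3, -0.5, -0.6]
grip_width: 0.0436
grip_force: 0.0
```

```bash
cat >> h.py <<'E'
def Rf(tilt=0,yaw=None): return Rt(tilt,yaw)*R.from_euler('z',180,degrees=True)
E
python3 - <<'E'
from h import *
from rig import status
o=status.get_obs();print(np.round(o["q"],2),o["position"])
print(delta(rackpt(rk,0,-.014,.0034,.05),Rf(30),o))
E
```

```text
[-0.47  0.25  1.85  0.    1.03  1.03] [ 0.43095278 -0.09519383  0.24044306]
([0.0556, 0.0077, 0.1006], [-0.1, 29.9, 0.5])
```

Call:
arm_command --delta_rot '[[0, 6, 0], [0, 12, 0.1], [0, 18, 0.2], [0, 24, 0.3], [0, 29.9, 0.5], [0, 29.9, 0.5], [0, 29.9, 0.5], [0, 29.9, 0.5], [0, 29.9, 0.5], [0, 29.9, 0.5]]' --delta_pos '[[0.006, 0.001, 0.01], [0.015, 0.003, 0.03], [0.03, 0.005, 0.05], [0.045, 0.007, 0.075], [0.056, 0.008, 0.1], [0.056, 0.008, 0.1], [0.056, 0.008, 0.1], [0.056, 0.008, 0.1], [0.056, 0.008, 0.1], [0.056, 0.008, 0.1]]' --gripper '[0, 0, 0, 0, 0, 0, 0, 0, 0, 0]'

```text
time: 7.93
position: [0.4857, -0.0992, 0.1387]
tool_rot: [0.966, 0.031, 0.257, -0.009]
ft_force: [-0.0, 0.1, 0.1]
grip_width: 0.0431
grip_force: 0.0
```

Run:
```python
from h import *
from rig import status
o=status.get_obs();print(np.round(o["q"],2),o["position"])
print(delta(rackpt(rk,0,-.014,.0034,.05),Rf(30),o),delta(rackpt(rk,0,-.014,.0034,-.033),Rf(30),o))
```

```text
[-0.64  0.45  2.22  1.38  0.34 -0.43] [ 0.48567846 -0.09915684  0.13865802]
([0.002, -0.0001, -0.0004], [-0.1, 0.2, -0.0]) ([0.0023, 0.0001, 0.0826], [-0.1, 0.2, -0.0])
```

Call:
arm_command --delta_rot '[[0, 0.2, 0], [0, 0.2, 0], [0, 0.2, 0], [0, 0.2, 0], [0, 0.2, 0], [0, 0.2, 0], [0, 0.2, 0], [0, 0.2, 0], [0, 0.2, 0]]' --delta_pos '[[0.002, 0, 0.015], [0.002, 0, 0.03], [0.002, 0, 0.045], [0.002, 0, 0.058], [0.002, 0, 0.068], [0.002, 0, 0.076], [0.002, 0, 0.083], [0.002, 0, 0.083], [0.002, 0, 0.083]]' --gripper '[0, 0, 0, 0, 0, 0, 0, 0, 0]'

```text
time: 8.68
position: [0.53, -0.0957, 0.0693]
tool_rot: [0.965, 0.032, 0.26, -0.01]
ft_force: [-0.2, 0.1, 1.3]
grip_width: 0.0436
grip_force: 0.0
```

Run:
```python
from h import *
from rig import status
o=status.get_obs();print(np.round(o["q"],2),o["position"])
print(delta(rackpt(rk,0,-.014,.0034,-.033),Rf(30),o))
```

```text
[-0.56  0.65  2.16  1.91  0.32 -0.92] [ 0.53000481 -0.09567193  0.06931643]
([-0.0018, 0.0005, 0.0003], [-0.2, -0.2, 0.1])
```

Reached the grasp pose without contact; close.

Call:
arm_command --delta_rot '[[0, 0, 0], [0, 0, 0], [0, 0, 0], [0, 0, 0], [0, 0, 0], [0, 0, 0]]' --delta_pos '[[-0.001, 0, 0], [-0.001, 0, 0], [-0.001, 0, 0], [-0.001, 0, 0], [-0.001, 0, 0], [-0.001, 0, 0]]' --gripper '[0.7, 0.7, 0.7, 0.7, 0.7, 0.7]' --grip_force 15

```text
time: 9.18
position: [0.528, -0.0958, 0.069]
tool_rot: [0.965, 0.031, 0.26, -0.009]
ft_force: [-1.5, -0.2, 3.7]
grip_width: 0.027
grip_force: 15.0
```

Run:
```python
from h import *
from rig import status
o=status.get_obs();print(o["position"],np.round(o["q"],2))
A0=R.from_quat(o["tool_rot"]).as_matrix()
t=np.array([.587,.198,.10]);w=rackpt(rk,0,-.014,.0034,.09);print(delta(w,Rf(30),o))
print(delta([.50,-.09,.26],Rf(0),o))
```

```text
[ 0.52800419 -0.09583196  0.06895155] [-0.57  0.65  2.17  1.93  0.32 -0.93]
([0.0004, 0.0002, -0.122], [-0.1, -0.1, -0.0])
([0.0721, -0.008, -0.179], [-0.1, -30.1, 0.0])
```

Call:
arm_command --delta_rot '[[0, 0, 0], [0, 0, 0], [0, 0, 0], [0, 0, 0], [0, 0, 0], [0, 0, 0], [0, 0, 0], [0, -6, 0], [0, -12, 0], [0, -18, 0], [0, -24, 0], [0, -30, 0]]' --delta_pos '[[0, 0, -0.008], [0, 0, -0.024], [0, 0, -0.04], [0, 0, -0.06], [0, 0, -0.08], [0, 0, -0.1], [0, 0, -0.12], [0.008, 0, -0.135], [0.018, 0, -0.145], [0.03, 0, -0.16], [0.045, -0.004, -0.17], [0.06, -0.008, -0.179]]' --gripper '[0.7, 0.7, 0.7, 0.7, 0.7, 0.7, 0.7, 0.7, 0.7, 0.7, 0.7, 0.7]'

```text
time: 10.18
position: [0.4854, -0.0861, 0.2374]
tool_rot: [0.987, 0.046, 0.151, -0.032]
ft_force: [1.2, 1.0, -2.7]
grip_width: 0.0273
grip_force: 15.0
```

Run:
```python
from h import *
from rig import status,viewer
import cv2
o=status.get_obs();print(o["position"],np.round(o["q"],2),o["grip_width"])
print(delta([.587,.198,.12],Rf(0),o),delta([.587,.198,.12],Rf(0,.4),o))
cv2.imwrite("pics/s4.png",cv2.resize(viewer.camera("scene")["pixels"][100:320,150:470],(800,550)))
```

```text
[ 0.48541079 -0.08611589  0.23742744] [-0.55  0.24  1.94  0.32  0.77  0.72] 0.027338641699184485
([0.0843, -0.2662, 0.1639], [-3.2, -17.5, 1.7]) ([0.0843, -0.2662, 0.1639], [-0.2, -17.8, -17.4])
```

View pics/s4.png

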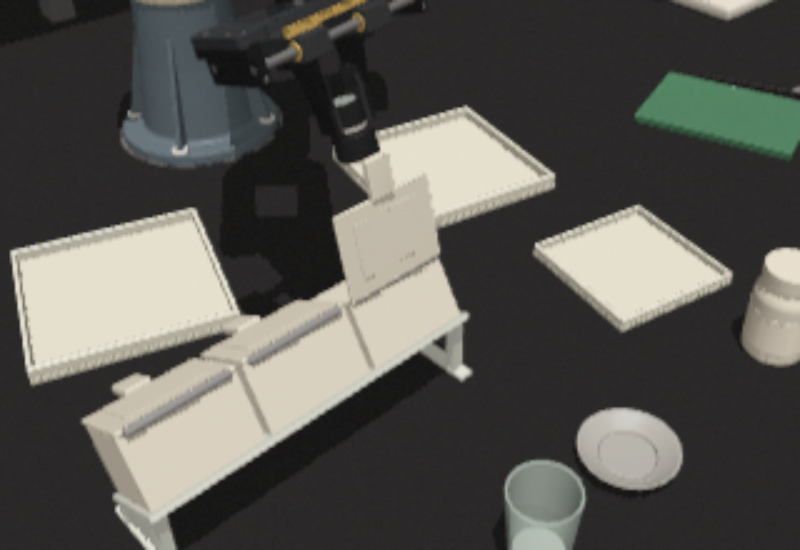

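Run:
```python
from h import *
print(delta([.47,.06,.25],Rf(0)))
```

```text
([-0.0079, -0.1513, -0.0024], [-2.6, -18.2, 1.7])
```

Call:
arm_command --delta_rot '[[0, -5, 0], [-1, -9, 1], [-2, -13, 1.7], [-2.6, -18.2, 1.7], [-2.6, -18.2, 1.7], [-2.6, -18.2, 1.7], [-2.6, -18.2, 1.7], [-2.6, -18.2, 1.7], [-2.6, -18.2, 1.7]]' --delta_pos '[[-0.001, -0.015, -0.001], [-0.003, -0.04, -0.002], [-0.005, -0.065, -0.002], [-0.006, -0.09, -0.002], [-0.007, -0.115, -0.002], [-0.008, -0.14, -0.002], [-0.008, -0.151, -0.002], [-0.008, -0.151, -0.002], [-0.008, -0.151, -0.002]]' --gripper '[0.7, 0.7, 0.7, 0.7, 0.7, 0.7, 0.7, 0.7, 0.7]'

```text
time: 10.98
position: [0.4644, 0.0624, 0.2444]
tool_rot: [0.999, 0.035, -0.002, -0.004]
ft_force: [1.0, -0.1, -2.5]
grip_width: 0.0266
grip_force: 15.0
```

Run:
```python
from h import *
from rig import status
o=status.get_obs();print(o["position"],np.round(o["q"],2))
print(delta([.587,.198,.08],Rf(0)))
```

```text
[0.46442698 0.06240502 0.24442319] [-0.11  0.29  1.78  0.01  1.08  1.39]
([0.1323, -0.1255, 0.1649], [-0.4, 0.2, 0.3])
```

Call:
arm_command --delta_rot '[[0, 0, 0], [-0.4, 0.2, 0.3], [-0.4, 0.2, 0.3], [-0.4, 0.2, 0.3], [-0.4, 0.2, 0.3], [-0.4, 0.2, 0.3], [-0.4, 0.2, 0.3], [-0.4, 0.2, 0.3], [-0.4, 0.2, 0.3], [-0.4, 0.2, 0.3], [-0.4, 0.2, 0.3], [-0.4, 0.2, 0.3]]' --delta_pos '[[0.01, -0.01, 0.01], [0.03, -0.028, 0.03], [0.05, -0.045, 0.055], [0.07, -0.063, 0.08], [0.09, -0.08, 0.105], [0.105, -0.095, 0.125], [0.118, -0.11, 0.142], [0.127, -0.12, 0.155], [0.132, -0.125, 0.163], [0.132, -0.125, 0.165], [0.132, -0.125, 0.165], [0.132, -0.125, 0.165]]' --gripper '[0.7, 0.7, 0.7, 0.7, 0.7, 0.7, 0.7, 0.7, 0.7, 0.7, 0.7, 0.7]'

```text
time: 11.98
position: [0.5874, 0.1959, 0.0809]
tool_rot: [1.0, 0.031, 0.0, -0.0]
ft_force: [-0.1, -0.3, -0.5]
grip_width: 0.0269
grip_force: 15.0
```

Run:
```python
from h import *
from rig import status,viewer
import cv2
o=status.get_obs();print(o["position"],np.round(o["q"],2))
p=np.array(o["position"]);print(delta([.587,.198,.030],Rf(0)))
for dz in(0,-.025): print(proj("scene",p+[0,0,dz]))
cv2.imwrite("pics/s5.png",cv2.resize(viewer.camera("scene")["pixels"][140:250,340:500],(800,550),interpolation=cv2.INTER_CUBIC))
```

```text
[0.58739646 0.19589263 0.08087292] [0.14 0.7  1.56 0.   0.88 1.65]
([-0.0003, -0.0021, 0.0509], [-0.0, -0.0, -0.2])
[[404.61696752 183.37121908]]
[[403.40507236 191.22402269]]
```

View pics/s5.png

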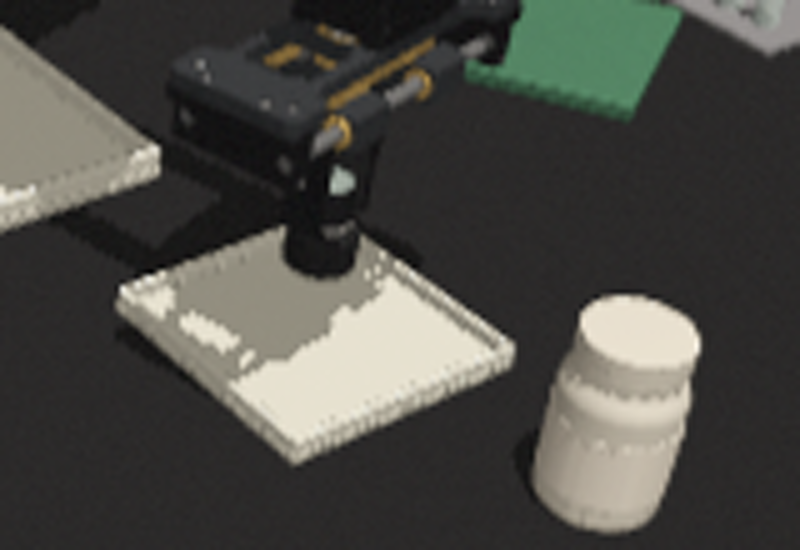

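Call:
arm_command --delta_rot '[[0, 0, 0], [0, 0, 0], [0, 0, 0], [0, 0, 0], [0, 0, 0], [0, 0, 0], [0, 0, 0], [0, 0, 0], [0, 0, 0]]' --delta_pos '[[0, 0, 0.012], [0, 0, 0.024], [0, 0, 0.034], [0, 0, 0.04], [0, 0, 0.044], [0, 0, 0.047], [0, 0, 0.049], [0, 0, 0.05], [0, 0, 0.05]]' --gripper '[0.7, 0.7, 0.7, 0.7, 0.7, 0.7, 0.7, 0.7, 0.7]' --grip_force 8

```text
time: 12.78
position: [0.5874, 0.197, 0.0313]
tool_rot: [1.0, 0.031, 0.0, 0.0]
ft_force: [-2.2, -2.3, 3.1]
grip_width: 0.0271
grip_force: 8.0
```

Call:
arm_command --delta_rot '[[0, 0, 0], [0, 0, 0], [0, 0, 0], [0, 0, 0], [0, 0, 0], [0, 0, 0]]' --delta_pos '[[0, 0, 0.0005], [0, 0, 0.001], [0, 0, 0.001], [0, 0, 0.001], [0, 0, 0.001], [0, 0, 0.001]]' --gripper '[0.7, 0.7, 0.7, 0.7, 0.7, 0.7]' --grip_force 4

```text
time: 13.28
position: [0.5878, 0.1971, 0.0304]
tool_rot: [1.0, 0.031, 0.001, -0.0]
ft_force: [-1.1, -1.7, 4.8]
grip_width: 0.0271
grip_force: 4.0
```

Run:
```python
from h import *
from rig import status,viewer
import cv2
o=status.get_obs();print(o["position"],o["ft_force"])
cv2.imwrite("pics/s6.png",cv2.resize(viewer.camera("scene")["pixels"][160:240,350:450],(700,560),interpolation=cv2.INTER_CUBIC))
```

```text
[0.58779938 0.19707642 0.03037475] [-1.09655458 -1.66621743  4.81318112]
```

View pics/s6.png

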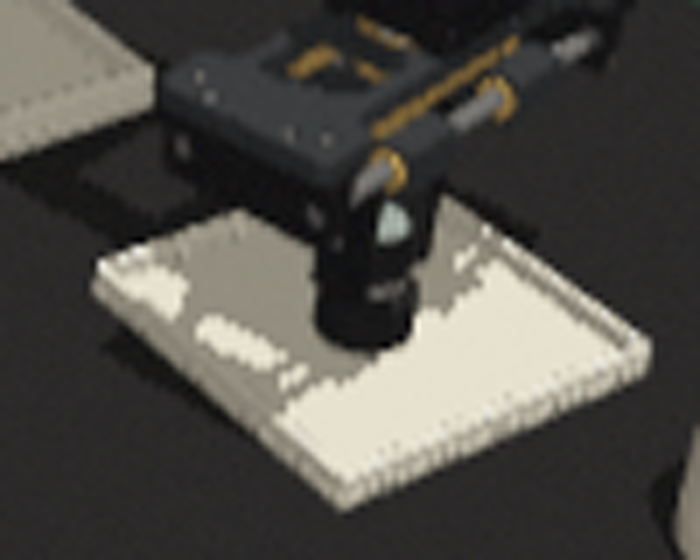

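Call:
arm_command --delta_rot '[[0, 0, 0], [0, 0, 0], [0, 0, 0], [0, 0, 0], [0, 0, 0], [0, 0, 0], [0, 0, 0], [0, 0, 0], [0, 0, 0], [0, 0, 0], [0, 0, 0], [0, 0, 0]]' --delta_pos '[[0, 0, 0], [0, 0, 0], [0, 0, 0], [0, 0, 0], [0, 0, 0], [0, 0, -0.005], [0, 0, -0.015], [0, 0, -0.03], [0, 0, -0.055], [0, 0, -0.09], [0, 0, -0.13], [0, 0, -0.17]]' --gripper '[0.4, 0.3, 0.2, 0.1, 0, 0, 0, 0, 0, 0, 0, 0]'

```text
time: 14.33
position: [0.5869, 0.1971, 0.2015]
tool_rot: [1.0, 0.031, -0.0, -0.0]
ft_force: [1.2, 0.2, 0.1]
grip_width: 0.0437
grip_force: 0.0
```

Call:
arm_command --delta_rot '[[0, 0, 0], [0, 0, 0], [0, 0, 0], [0, 0, 0], [0, 0, 0], [0, 0, 0]]' --delta_pos '[[-0.03, 0, 0], [-0.06, 0, 0], [-0.09, 0, 0], [-0.12, 0, 0], [-0.14, 0, 0], [-0.14, 0, 0]]' --gripper '[0, 0, 0, 0, 0, 0]'

```text
time: 14.83
position: [0.442, 0.1882, 0.1999]
tool_rot: [0.999, 0.032, -0.003, 0.0]
ft_force: [-0.1, 0.8, -0.7]
grip_width: 0.0437
grip_force: 0.0
```

Run:
```python
from h import *
from rig import viewer,status
import cv2
print(status.get_obs()["position"],status.get_obs()["ft_force"])
c=np.array([.587,.197,.004])
for n in("scene","top"):
    im=viewer.camera(n)["pixels"]
    a=np.linspace(0,2*np.pi,60);circ=lambda r,z:c+np.c_[r*np.cos(a),r*np.sin(a),z+0*a]
    pts=np.vstack([circ(.019,0),circ(.019,.022),circ(.014,.024),circ(.014,.05)])
    q=proj(n,pts);lo=q.min(0);hi=q.max(0)
    x0,y0=(q.min(0)-12).astype(int);x1,y1=(q.max(0)+12).astype(int)
    m=np.zeros(im.shape[:2],np.uint8);cv2.fillConvexPoly(m,cv2.convexHull(q.round().astype(np.int32)),1)
    d=(im.max(2)<75).astype(np.uint8)
    nn,l,s,cc=cv2.connectedComponentsWithStats(d[y0:y1,x0:x1])
    print(n,"expected bbox",lo.round(1),hi.round(1),"silh area",m.sum())
    for i in range(1,nn):
        if s[i,4]>20: print(s[i]+[x0,y0,0,0,0],(cc[i]+[x0,y0]).round(1))
    g=im[y0:y1,x0:x1].mean(2).astype(int)
    for r in g[::2]: print(''.join(" .:-=+*#%@"[min(9,v*10//256)] for v in r))
    print("top disc expected",proj(n,c+[0,0,.05]))
```

```text
[0.44195706 0.18815787 0.19985676] [-0.10334421  0.78079247 -0.65072904]
scene expected bbox [394.1 188.5] [409.4 210.9] silh area 316
[382 176  39  16 399] [401. 181.]
[395 192  14  18 171] [402.  201.7]
.......................................
.......................................
.......................................
....................:=#*+..............
...............=*#*##**+**#=...........
..........=##*%#****%%%#*++**#-........
.....=#*#%#**#*%%%%#%##%%%#+++#**:.....
=#*##***###%%%%%%=+*******#%##+++##*:..
***##%#%%%%%%%%%=:+*******-#%%%#*++**#=
#%%%%%%%%%%%%%%%- ..:-=--..%%%%%%%%+++*
%%%%%%%%%%%%%%%#.   ......-%%%%%%%%%%#+
%%%%%%%%%%%%%#=::.........+%%%%%%%%%%%%
%%%%%%%%%%%%%-..=--=:::-:-.=%%%%%%%%%%%
%%%%%%%%%%%%%- ....:---::..-%%%%%%%%%%%
%%%%%%%%%%%%=.    .........#%%%%%%%%%%%
%%%%%%%%%%%%#.    ........ %%%%%%%%%%%%
%%%%%%%%%%%%%#=.   .. ... *%%%%%%%%%%%%
%%%%%%%%%%%%%%%%##++==+##%%%%%%%%%%%%%%
%%%%%%%%%%%%%%%%%%%%%%%%%%%%%%%%%%%%%%%
#%%%%%%%%%%%%%%%%%%%%%%%%%%%%%%%%%%%%%%
++*#%%%%%%%%%%%%%%%%%%%%%%%%%%%%%%%%%%%
-+=++#%%%%%%%%%%%%%%%%%%%%%%%%%%%%%%%%%
.:-++++#%%%%%%%
[... 498 characters left out ...]
%%%%%%%
%%%%%%%%%%%%%%%#--+*+=--=*%%%%%%%%%%%%%%%%
%%%%%%%%%%%%%%*+*******+::.+%%%%%%%%%%%%%%
%%%%%%%%%%%%%#=+********=.   %%%%%%%%%%%%%
%%%%%%%%%%%%%*=+********= ::  =%%%%%%%%%%%
%%%%%%%%%%%%%#=:+****#*-  +=. :%%%%%%%%%%%
+%%%%%%%%%%%%%#-  ...    ...  .%%%%%%%%%%%
 *%%%%%%%%%%%%%*. .:::::...   *%%%%%%%%%%%
 :%%%%%%%%%%%%%@#=.    ..    %%%%%%%%%%%%%
  +%%%%%%%%%%%%%*++=:    .=+%%%%%%%%%%%%%%
  :%%%%%%%%%%%%%%%%*====%%%%%%%%%%%%%%%%%%
   *%%%%%%%%%%%%%%%%%%%%%%%%%%%%%%%%%%%%%%
   =%%%%%%%%%%%%%%%%%%%%%%%%%%%%%%%%%%%%%%
    %%%%%%%%%%%%%%%%%%%%%%%%%%%%%%%%%%%%%%
    =%%%%%%%%%%%%%%%%%%%%%%%%%%%%%%%%%%%%%
 .  :%%%%%%%%%%%%%%%%%%%%%%%%%%%*=----:---
top disc expected [[229.66307872 176.66220112]]
```

```bash
python3 -c "
from rig import robot
print(robot.hand_in())"
```

```text
the job is handed in; nothing more can be done
None
```

I found the eyepiece in the first (+y) tub and stood it upright on its wide end near the centre of the white tray. I left the other two tubs shut and handed the job in at about 15 s; the hand-in returned no verdict.

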